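# Free the jammed dead-man pad and hold it at half travel

## Task

Somebody has parked the lidded canister on the welder's spring-loaded dead-man pad and so jammed it down. Lift the canister off by its handle, set it down upright (not dropped) in the middle of the round rubber mat and let go of it. Then press the pad from above with the closed fingertips to half its travel, until its top is level with the tops of the two small steel lugs beside it, without ever pushing it to the bottom, and finish while still holding it there; leave the other things on the table alone.

Things in the scene. Friction and masses are not known exactly. Their poses are not given: they have to be found in the camera images.
- deadman: dead-man station: round grey housing fixed to the table, 108 mm diameter, 30 mm high, with a short cable gland on its side (its +x side). Carries the round black spring pad and, on either side of it, two small steel lugs (14 x 7 mm) at y = +-44.5 mm whose tops are 45 mm above the table. Origin: centre of the underside, on the table; z up
- pad_top (a point): centre of the flat top of the spring pad (72 mm diameter); 55 mm above the table when released, 45 mm (level with the lugs) at half travel, 35 mm at the bottom. It moves with the pad
- pad (a joint): how far the pad is pressed straight down, m: 0 released, 0.010 half-way, 0.020 bottomed. The spring lifts the pad by itself: about 1.2 N is needed to start it, 3.2 N at half-way, 5.2 N at the bottom. At the start the canister's weight holds it at the bottom
- canister: closed metal canister with a lid and a stiff handle, about 0.7 kg (up to 0.9 kg), 64 mm diameter, 77 mm high to the lid, 119 mm over the handle. Origin: centre of its underside; z up through the lid; the handle bar runs along its y axis
- canister_handle (a point): middle of the straight handle bar: round bar of 10 mm diameter, straight over 44 mm along the point's y axis, 114 mm above the canister's underside, with 32 mm free between bar and lid. Grip it from above, fingers closing along the point's x axis
- canister_base (a point): centre of the canister's underside
- mat: round black rubber mat lying fixed on the table, 96 mm diameter, 3 mm thick. Origin: centre of its underside, on the table. (Left of the mat and the station stand the fixed laser welding head (lens about 215 mm above the table) and the tilted rotary fixture: keep the arm clear of them when swinging in from the left.)
- parts_tin: bystander: round tin, 53 mm diameter, 22 mm high; origin under its centre
- ring_gauge: bystander: steel ring, 49 mm diameter, 15 mm high; origin under its centre
- collet_2: bystander: spring collet, 29 mm diameter, 36 mm high; origin under its centre
- solvent_bottle: bystander: white dropper bottle, 47 mm diameter, 118 mm high; origin under its centre

How it is judged:
By the outcome, as a careful person would: the job done as asked, in the order asked, and still so for the second after the job is handed in, while the arm keeps its last pose, push and grip.
It also fails if it takes over 50 s, if anything falls off the work surface, if the arm or the gripper's body presses on something with over 40 N, if the wrist force passes 120 N, or if a joint passes its speed limit or range.

## Robot

A 6-joint arm with a two-finger parallel gripper is mounted at the origin on a cart in front of the work surface, level with it; the furniture and walls round the work are solid. World frame = base frame: x ahead of the robot, y to its left, z up, the work surface at z = 0. Lengths are in m, angles in rad, forces in N, time in s.
With the tool pointing down it reaches from about 0.35 to 0.975 m from the base axis. Payload 7.1 kg.
Tool frame: the origin (TCP) lies midway between the tips of the shut fingers; the grasp point (between the pads) lies 19 mm behind it; z points along the fingers, y is the line along which they close (so a half turn about z gives the same grasp; the last joint's range is limited). The gripper opens to 88 mm and grips with 3 to 60 N. Pads are 20 mm wide; open, the fingers measure 115 mm over their backs; the gripper's body (75 mm by 178 mm) begins 61 mm behind the grasp point.
Start: joints at [1.232, 0.423, 1.63, -0, 1.089, -0.019], TCP at [0.196, 0.593, 0.223] pointing down, gripper open.
Joint ranges: [-3, 3], [-0.9, 2.11], [0.09, 2.58], [-1.31, 4.45], [0.11, 2.69], [-2.54, 2.54]. Speed limits (rad/s): [2.39, 2.39, 3.01, 3.14, 3.14, 3.14].

## Interface

Orientations are given as a unit quaternion [w, x, y, z].
In Python, from station import move_pose, movel, movej, command_gripper, wait, inverse_kinematics, read_camera, camera_info, MotionError, job_done, get_time, get_joint_pos, get_qvel, get_effort, get_tcp_pos, get_ee_rot, get_ft_force, get_ft_torque, get_grip_width, get_finger_force gives the robot as it stands. Calls block until the motion is done:
- move_pose(position, orientation): joint-space move of the TCP to a pose.
- movel(position, frame=None, v=0.15, until_force=None): straight line of the TCP; frame=None keeps the orientation; v is the mean speed in m/s. With until_force (N) it stops when the force on the tool has changed by that much, and returns True; else False.
- movej(angles): joint-space move.
- command_gripper(opening): opening from 0.0 (shut) to 1.0 (fully open); the grip force is fixed at half the most; returns when the fingers have stopped.
- wait(seconds).
- inverse_kinematics(position, orientation): joint angles nearest the present ones, or None.
- read_camera(name): name is "scene" or "top"; returns the picture (400x640x3 uint8, red, green, blue); there is no depth.
- camera_info(name): a dict with "intrinsics" (3x3 intrinsics, pixels), "dist" ([k1, k2, p1, p2, k3] as OpenCV has them; the pictures are not rectified), "T" (4x4, takes a point from camera to world coordinates). Camera axes: x right, y up, looking along -z (the intrinsics and any distortion apply to the point x, -y, -z); pixel columns grow to the right and rows downward; lengths in m; the calibration is good to about 2 mm. A picture is of the moment at which its call begins. camera_info takes no time and is no camera call.
A pose or a line that the arm cannot do raises MotionError and nothing moves.
- job_done(): hands the job in; it is judged then, once.
Readings, each from a call of its own:
- get_time(): time.
- get_joint_pos(): joint angles.
- get_qvel(): joint speeds.
- get_effort(): joint torques, N m.
- get_tcp_pos(): TCP position.
- get_ee_rot(): TCP orientation.
- get_ft_force(): force on the tool from outside, world axes, zero at the start.
- get_ft_torque(): the same for the moment, N m.
- get_grip_width(): opening from 0.0 (shut) to 1.0 (fully open).
- get_finger_force(): force on a finger pad.
Only numpy, scipy, OpenCV 4.12 (cv2) and the standard library are available. Lean on these libraries where they do the work, as an engineer would, in place of code of your own. Each camera call takes 0.05 s, during which the arm holds its last target. There are 200 camera calls.

## Working session

There is one attempt and no reset: what is moved stays moved. The work goes in short steps, each a Python script; the robot and the scene stay as the last script left them, time stands still between calls to the robot, and variables do not carry over. Pictures are saved under pics/ and viewed, at most 10 in all, crops included, and the job is handed in when it is done.

```bash
mkdir -p pics
python3 - <<'E'
from station import *
import cv2,numpy as np
np.set_printoptions(precision=4,suppress=True)
for n in("scene","top"):
    im=read_camera(n); cv2.imwrite(f"pics/{n}0.png",im[:,:,::-1]); c=camera_info(n)
    print(n,c["intrinsics"],c["dist"],c["T"])
print(get_time(),get_ee_rot(),get_ft_force())
E
```

```text
scene [[435.1879   0.     318.3938]
 [  0.     435.1879 198.8017]
 [  0.       0.       1.    ]] [-0.087  0.     0.     0.     0.   ] [[ 0.7485  0.4188 -0.5141  0.0809]
 [-0.6631  0.4787 -0.5754 -0.5865]
 [ 0.0051  0.7716  0.636   0.7339]
 [ 0.      0.      0.      1.    ]]
top [[475.5579   0.     313.9928]
 [  0.     475.5579 200.7609]
 [  0.       0.       1.    ]] [0.0225 0.     0.     0.     0.    ] [[ 0.0061  0.9983 -0.0571  0.5134]
 [-1.      0.0064  0.006  -0.0189]
 [ 0.0064  0.0571  0.9983  1.2219]
 [ 0.      0.      0.      1.    ]]
0.1 [-0.0001  0.1592  0.9872 -0.0007] [-0.884   0.4239 -0.4304]
```

View pics/scene0.png

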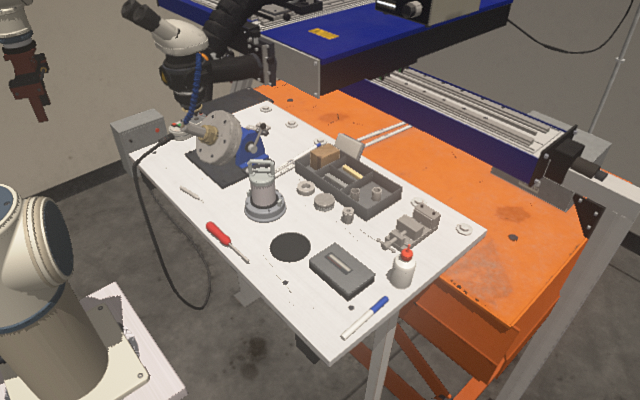

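View pics/top0.png

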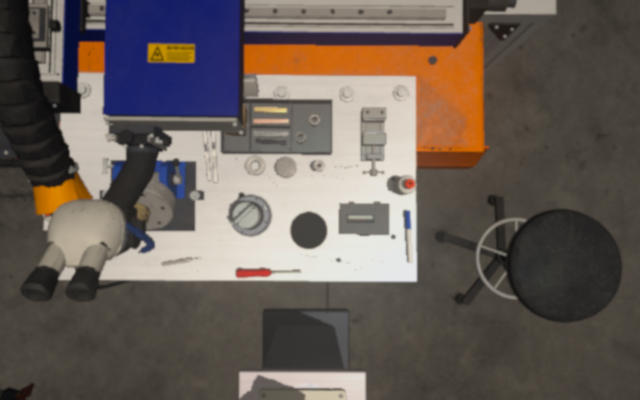

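The scene view shows the canister on the station at about (262,185) and the mat at (290,247). In the top view the canister is near (245,213) and the mat at (309,230). I'll segment the mat and look at enlarged crops of the handle and station.

```bash
cat > h.py <<'E'
import cv2,numpy as np
from station import *
np.set_printoptions(precision=4,suppress=True)
def ray(n,uv):
    c=camera_info(n); p=cv2.undistortPoints(np.array([[uv]],float),np.array(c["intrinsics"]),np.array(c["dist"]))[0,0]
    T=np.array(c["T"]); return T[:3,3],T[:3,:3]@np.array([p[0],-p[1],-1])
def onz(n,uv,z):
    o,d=ray(n,uv); return o+d*(z-o[2])/d[2]
def tri(uv1,uv2):
    o1,d1=ray("scene",uv1);o2,d2=ray("top",uv2)
    s=np.linalg.lstsq(np.c_[d1,-d2],o2-o1,rcond=None)[0]
    a,b=o1+s[0]*d1,o2+s[1]*d2; return (a+b)/2,np.linalg.norm(a-b)
def proj(n,P):
    c=camera_info(n);T=np.array(c["T"]); q=T[:3,:3].T@(np.asarray(P,float)-T[:3,3]); q=q*[1,-1,-1]
    return cv2.projectPoints(q.reshape(1,1,3),np.zeros(3),np.zeros(3),np.array(c["intrinsics"]),np.array(c["dist"]))[0].ravel()
def mat(n,im,box):
    x0,y0,x1,y1=box; m=(im[y0:y1,x0:x1].max(2)<60).astype(np.uint8)
    cs=cv2.findContours(m,cv2.RETR_EXTERNAL,cv2.CHAIN_APPROX_NONE)[0]; c=max(cs,key=cv2.contourArea)
    return np.array(cv2.fitEllipse(c)[0])+[x0,y0],cv2.contourArea(c)
E
python3 - <<'E'
from h import *
s=cv2.imread("pics/scene0.png");t=cv2.imread("pics/top0.png")
for n,im,b in(("scene",s,(262,228,318,268)),("top",t,(284,205,334,255))):
    c,a=mat(n,im,b); print(n,c,a,onz(n,c,.003))
a=cv2.resize(s[148:228,225:305],None,fx=5,fy=5,interpolation=cv2.INTER_CUBIC)
b=cv2.resize(t[180:250,210:280],(400,400),interpolation=cv2.INTER_CUBIC)
cv2.imwrite("pics/crop.png",np.hstack([a,b]))
E
```

```text
Traceback (most recent call last):
  File "h.py", line 18, in mat
    cs=cv2.findContours(m,cv2.RETR_EXTERNAL,cv2.CHAIN_APPROX_NONE)[0]; c=max(cs,key=cv2.contourArea)
                                                                         ~~~^^^^^^^^^^^^^^^^^^^^^^^^
ValueError: max() iterable argument is empty
```

```bash
sed -i 's/<60/<110/' h.py
python3 - <<'E'
from h import *
s=cv2.imread("pics/scene0.png");t=cv2.imread("pics/top0.png")
print(s[247,290],t[230,309])
a=cv2.resize(s[148:228,225:305],None,fx=5,fy=5,interpolation=cv2.INTER_CUBIC)
b=cv2.resize(t[180:250,210:280],(400,400),interpolation=cv2.INTER_CUBIC)
cv2.imwrite("pics/crop.png",np.hstack([a,b]))
for n,im,b in(("scene",s,(262,228,314,268)),("top",t,(284,205,334,255))):
    c,a=mat(n,im,b); print(n,c,a,onz(n,c,.003))
E
```

```text
[74 77 83] [64 68 71]
scene [289.6835 247.0112] 870.5 [ 0.5043 -0.0133  0.003 ]
top [308.2555 229.9916] 928.0 [ 0.5081 -0.012   0.003 ]
```

View pics/crop.png

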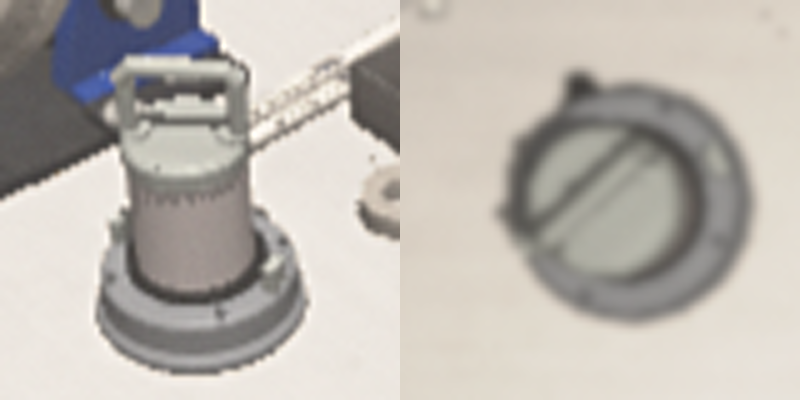

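The crop shows the bar's middle at about scene (261.8,161.2) and top (244.1,213.3). The bar's ends in the top view are near crop (530,240) and (655,143). The mat centre is at (0.506,-0.013).

Run:
```python
from h import *
f=lambda x,y:np.array([210+(x-400)/5.714,180+y/5.714])
print(tri((261.8,161.3),(244.1,213.3)))
print(onz("scene",(261.8,161.3),.149),onz("top",(244.1,213.3),.149))
a,b=onz("top",f(530,240),.149),onz("top",f(655,143),.149); d=b-a; print("bar top",(a+b)/2,d,np.degrees(np.arctan2(d[1],d[0])))
a,b=onz("scene",(225+123/5,148+62/5),.149),onz("scene",(225+246/5,148+69/5),.149); d=b-a; print("bar scene",(a+b)/2,d,np.degrees(np.arctan2(d[1],d[0])))
print("lid",onz("top",f(612,200),.112),"housing",onz("top",(250.25,215.4),.01))
```

```text
(array([0.5447, 0.1322, 0.1508]), np.float64(0.0017949839983038786))
[0.5454 0.135  0.149 ] [0.5455 0.1319 0.149 ]
bar top [0.545  0.1328 0.149 ] [ 0.0385 -0.0486  0.    ] -51.598000069519586
bar scene [0.546  0.1356 0.149 ] [ 0.0404 -0.0432  0.    ] -46.963708141028924
lid [0.5426 0.1301 0.112 ] housing [0.5444 0.1358 0.01  ]
```

Run:
```python
from h import *
for u in [(40,290),(83,290)]:
    print("eyepiece",tri((130,8),u))
for u in [(40,290),(83,290)]:
    for s in [(145,15),(137,18),(125,5)]: print(tri(s,u))
for z in (.2,.3,.4): print(z,onz("top",(205,190),z),onz("top",(150,235),z),onz("top",(165,140),z))
from math import *
q=lambda th:[0,cos(radians((th+90)/2)),sin(radians((th+90)/2)),0]
for p,th in [((.13,.36,.3),72),((.13,.36,.3),-18),((.38,0,.3),40),((.38,0,.3),-140),((.545,.133,.13),40),((.545,.133,.13),-140),((.506,-.013,.13),40),((.506,-.013,.13),0)]:
    print(p,th,inverse_kinematics(list(p),q(th)))
```

```text
eyepiece (array([0.4148, 0.3986, 0.4738]), np.float64(0.0020613706284261534))
eyepiece (array([0.4052, 0.3336, 0.4862]), np.float64(0.026571131236213706))
(array([0.4275, 0.3965, 0.4602]), np.float64(0.030305039125422133))
(array([0.4194, 0.4062, 0.4514]), np.float64(0.014683895550462352))
(array([0.4107, 0.398 , 0.48  ]), np.float64(0.012749921550910827))
(array([0.4172, 0.3324, 0.4723]), np.float64(0.003537480219743114))
(array([0.4094, 0.3398, 0.4649]), np.float64(0.011483307626037652))
(array([0.4014, 0.333 , 0.4923]), np.float64(0.03646190454709465))
0.2 [0.5935 0.2093 0.2   ] [0.4964 0.3243 0.2   ] [0.7011 0.2973 0.2   ]
0.3 [0.5857 0.187  0.3   ] [0.4981 0.2907 0.3   ] [0.6828 0.2664 0.3   ]
0.4 [0.5778 0.1647 0.4   ] [0.4998 0.2571 0.4   ] [0.6644 0.2354 0.4   ]
(0.13, 0.36, 0.3) 72 [ 1.1932 -0.0548  2.0372 -0.      1.1592 -0.0635]
(0.13, 0.36, 0.3) -18 [ 1.1932 -0.0548  2.0372 -0.      1.1592  1.5073]
(0.38, 0, 0.3) 40 [-0.0313 -0.0599  2.0418 -0.      1.1596 -0.7295]
(0.38, 0, 0.3) -140 [-0.0313 -0.0599  2.0418 -0.      1.1596  2.4121]
(0.545, 0.133, 0.13) 40 [ 0.2181  0.4558  1.8362 -0.      0.8496 -0.48  ]
(0.545, 0.133, 0.13) -140 None
(0.506, -0.013, 0.13) 40 [-0.0492  0.3879  1.9558 -0.      0.798  -0.7473]
(0.506, -0.013, 0.13) 0 [-0.0492  0.3879  1.9558 -0.      0.798  -0.0492]
```

Run:
```python
from h import *
print("knob",tri((264,128),(198,194)),"disc",tri((217,138),(160,208)))
movej([1.1932,-.0548,2.0372,0,1.1592,-.0635])
movej([-.0313,-.0599,2.0418,0,1.1596,-.73]); print(get_time(),get_tcp_pos(),get_ft_force())
im=read_camera("scene"); cv2.imwrite("pics/s1.png",cv2.resize(im[:300,40:440,::-1],(800,600)))
```

```text
knob (array([0.5977, 0.2193, 0.1827]), np.float64(0.02939376482352102)) disc (array([0.5498, 0.335 , 0.1194]), np.float64(0.018112905636028683))
2.7083 [0.3802 0.0006 0.2999] [-0.0291  0.6156 -0.2878]
```

View pics/s1.png

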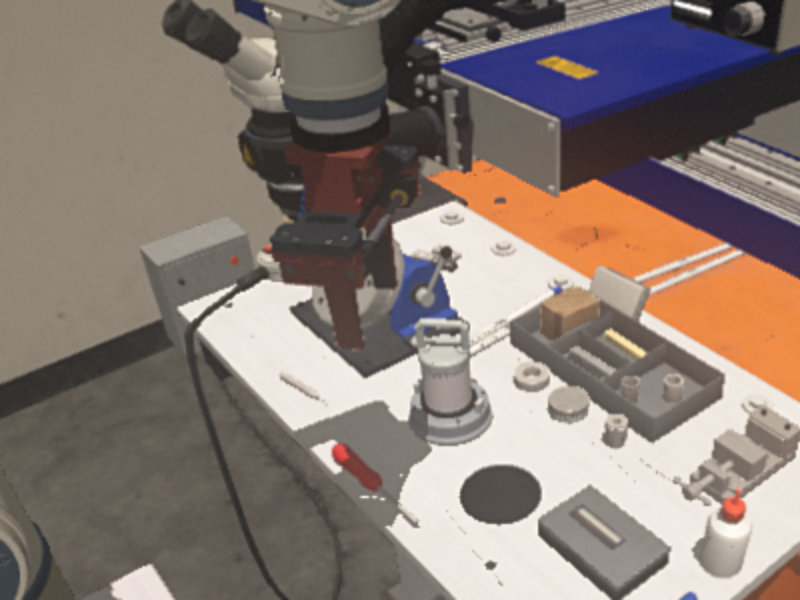

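The gripper is clear and the canister hasn't been touched (crop (445,365)). Next I'll move over the handle and check alignment.

```bash
cat >> h.py <<'E'
from math import cos,sin,radians
def q(th): return [0,cos(radians((th+90)/2)),sin(radians((th+90)/2)),0]
E
python3 - <<'E'
from h import *
movel([.50,.03,.25],v=.25)
movel([.545,.133,.25],q(40.5),v=.2)
print(movel([.545,.133,.165],v=.1,until_force=6),get_time(),get_tcp_pos(),get_ft_force())
for n,(x,y) in dict(scene=(190,80),top=(190,150)).items():
    im=read_camera(n)[y:y+120,x:x+130,::-1]; cv2.imwrite(f"pics/{n}2.png",cv2.resize(im,(400,370),interpolation=cv2.INTER_CUBIC))
cv2.imwrite("pics/g2.png",np.hstack([cv2.imread("pics/scene2.png"),cv2.imread("pics/top2.png")]))
E
```

```text
False 5.15 [0.5455 0.133  0.1655] [ 0.8081 -0.5922 -0.9607]
```

View pics/g2.png

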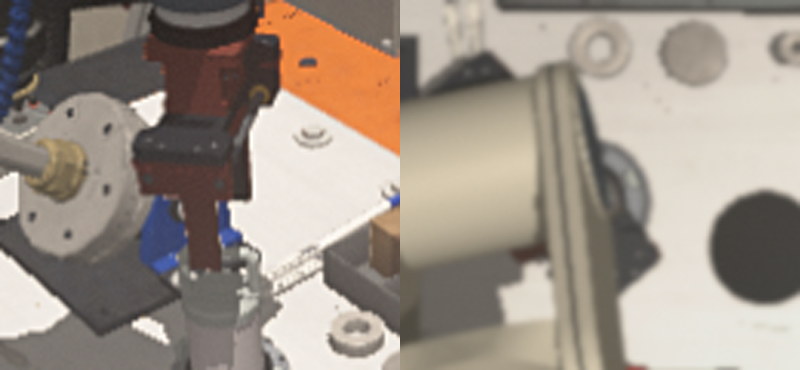

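The near finger sits in front of the bar, at left crop (205,265), and the far one is behind it. Now I'll descend, grip and lift.

Run:
```python
from h import *
print(movel([.545,.133,.130],v=.08,until_force=8),get_tcp_pos(),get_ft_force())
command_gripper(0.0); print(get_grip_width(),get_finger_force(),get_ft_force())
movel([.545,.133,.16],v=.06); movel([.545,.133,.215],v=.12)
print(get_time(),get_tcp_pos(),get_ft_force(),get_ft_torque(),get_grip_width())
movel([.506,-.013,.205],v=.12); wait(.3)
print(get_time(),get_ft_force())
for n,(x,y) in dict(scene=(210,140),top=(220,160)).items():
    f=read_camera(n); cv2.imwrite(f"pics/{n}3full.png",f[:,:,::-1]); cv2.imwrite(f"pics/{n}3.png",cv2.resize(f[y:y+120,x:x+130,::-1],(400,370),interpolation=cv2.INTER_CUBIC))
cv2.imwrite("pics/g3.png",np.hstack([cv2.imread("pics/scene3.png"),cv2.imread("pics/top3.png")]))
```

```text
False [0.5449 0.133  0.1297] [-0.1693 -1.1629  0.5645]
0.10323588010068792 29.79233354330063 [-1.5842 -1.0391  1.2456]
8.275 [0.5445 0.1329 0.2144] [-0.258  -0.7924 -8.1308] [-0.0504  0.039  -0.0389] 0.10204853375757102
9.9833 [ 0.5207 -0.1102 -7.6929]
```

View pics/g3.png

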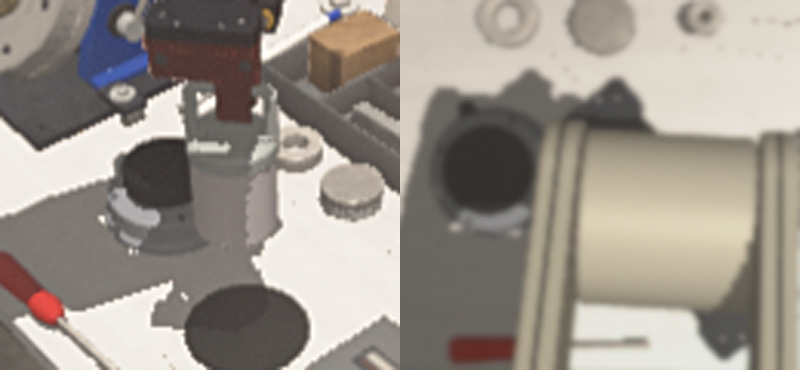

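The canister hangs upright, with its underside centre near scene (286.4,213); the pad is free and up. The mat is right below. I'll check the axis position, then lower until contact.

Run:
```python
from h import *
# canister flanks in scene: mid of body at crop rows -> axis
print("base seen",onz("scene",(210+235/3.077,140+223/3.083),.110), get_tcp_pos())
p=[.506,-.013]
movel(p+[.112],v=.1); wait(.2); f0=get_ft_force()
r=movel(p+[.090],v=.02,until_force=2.5); print(r,get_tcp_pos(),get_ft_force(),f0)
```

```text
base seen [ 0.5022 -0.0108  0.11  ] [ 0.506  -0.0128  0.205 ]
True [ 0.5054 -0.0133  0.0979] [-2.5333 -2.0757  4.4132] [-0.2646  0.2521 -7.9793]
```

Run:
```python
from h import *
p=get_tcp_pos(); movel([p[0],p[1],p[2]+.0003],v=.01); wait(.2); print(get_ft_force())
command_gripper(.6); wait(.2)
p=get_tcp_pos(); movel([p[0],p[1],.17],v=.1); movel([.40,.0,.22],v=.25); 
command_gripper(0.0); movej([-.3]+list(get_joint_pos())[1:]); print(get_time(),get_ft_force(),get_tcp_pos())
for n,(x,y) in dict(scene=(210,140),top=(220,160)).items():
    f=read_camera(n); cv2.imwrite(f"pics/{n}4full.png",f[:,:,::-1]); cv2.imwrite(f"pics/{n}4.png",cv2.resize(f[y:y+130,x:x+130,::-1],(400,400),interpolation=cv2.INTER_CUBIC))
cv2.imwrite("pics/g4.png",np.hstack([cv2.imread("pics/scene4.png"),cv2.imread("pics/top4.png")]))
```

```text
[ 0.258   0.0014 -7.6051]
16.5167 [-0.4696  0.0503 -0.5076] [ 0.3853 -0.1073  0.22  ]
```

View pics/g4.png

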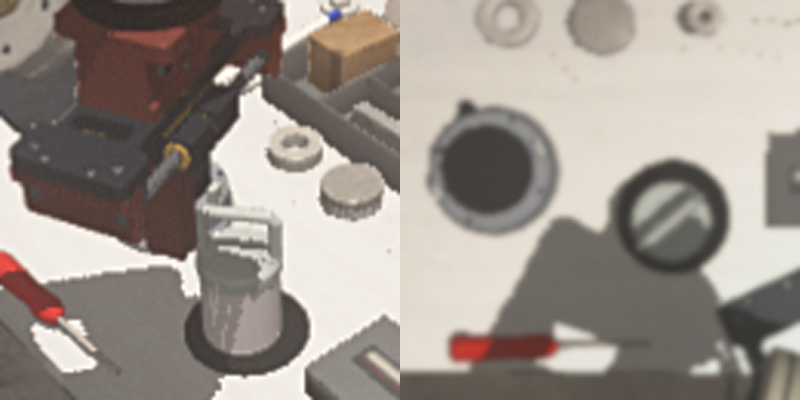

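The canister stands upright on the mat, released (top crop (672,220)). The pad is free, its dark disc near top crop (488,170). Now I'll fit the pad's centre and check how well the canister is centred.

Run:
```python
from h import *
t=cv2.imread("pics/top4full.png"); s=cv2.imread("pics/scene3full.png")
c,a=mat("top",t,(233,195,276,235)); P=onz("top",c,.055); print("pad",c,a,P)
print("station via handle",[.545,.133])
u=np.array([220,160])+np.array([672-400,222])/3.077; print("lid",onz("top",u,.08))
m,a=mat("top",t,(284,205,334,255)); print("mat",m,a)
Q=[P[0],P[1]]
movel([.42,-.03,.22],v=.3); movel([.50,.06,.22],q(0),v=.2); movel(Q+[.18],q(-10),v=.2)
movel(Q+[.075],v=.1); wait(.3); f0=np.array(get_ft_force())
r=movel(Q+[.050],v=.01,until_force=.9); print(r,get_time(),get_tcp_pos(),np.array(get_ft_force())-f0,f0)
```

```text
pad [247.6199 214.5675] 659.5 [0.5452 0.1365 0.055 ]
station via handle [0.545, 0.133]
lid [ 0.5033 -0.0128  0.08  ]
mat [304.8223 235.259 ] 1329.5
True 21.7 [0.5452 0.1365 0.0548] [-0.568   0.0028  1.8981] [ 0.5803 -0.1898  0.1661]
```

Run:
```python
from h import *
Q=[.5452,.1365]
for z in (.048,.045):
    movel(Q+[z],v=.008); wait(.4)
    F=np.mean([(wait(.03),get_ft_force())[1] for _ in range(15)],0); print(get_time(),get_tcp_pos(),F)
f=read_camera("scene"); cv2.imwrite("pics/s5.png",cv2.resize(f[150:270,215:335,::-1],(600,600),interpolation=cv2.INTER_CUBIC))
```

```text
23.5833 [0.5452 0.1365 0.048 ] [ 1.0743 -0.0334  2.8058]
25.0083 [0.5452 0.1365 0.045 ] [ 1.0371 -0.2523  3.3219]
```

View pics/s5.png

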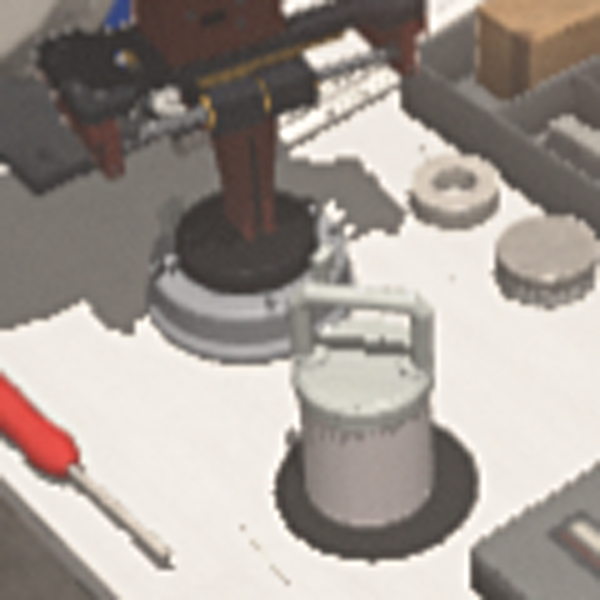

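The closed fingertips rest on the pad at crop (255,235), with TCP z at 0.045 and about 3.2 N, which matches half travel. The canister stands upright near the mat's centre at crop (370,500). I'm handing in.

```bash
python3 -c "
from station import *
print(job_done())"
```

```text
the job is handed in; nothing more can be done
None
```

The job is handed in at about 25 s of the 50 s limit: the canister stands upright and released within about 3 mm of the mat's centre, and the closed fingertips are holding the pad at half travel (tip height 45 mm, about 3.2 N), never pushed to the bottom by the arm.

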